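# Seat the grinding rotor in the bench mill

## Robot

A 6-joint arm with a two-finger parallel gripper is mounted at the origin on a cart in front of the work surface, level with it; the furniture and walls round the work are solid. World frame = base frame: x ahead of the robot, y to its left, z up, the work surface at z = 0. Lengths are in mm, angles in degrees, forces in N, time in s.
With the tool pointing down it reaches from about 350 to 850 mm from the base axis. Payload 8.1 kg.
Tool frame: the origin (TCP) lies at the very end of the fingers, on their centre line; the grasp point (between the pads) lies 19 mm behind it; z points along the fingers, y is the direction in which the jaws open and shut (so a half turn about z gives the same grasp; the last joint's range is limited). The gripper opens to 85 mm and grips with 20 to 120 N. Pads are 22 mm wide; open, the fingers measure 114 mm over their backs; the gripper's body (76 mm by 85 mm) begins 54 mm behind the grasp point. The pads swing forward as they close: fully open they stand 13 mm farther back than shut.
Start: joints at [-4.893, 7.471, 85.268, -0, 87.261, -4.893], TCP at [600.004, 0.022, 231.292] pointing down, gripper open.
Joint ranges: [-169.43, 169.43], [-51.17, 129.36], [1.28, 143.12], [-76.62, 256.62], [0, 156.53], [-152.29, 152.29]. Speed limits (degrees/s): [136.94, 136.94, 159.86, 180, 180, 180].

## Interface

Orientations are given as [roll, pitch, yaw] about the fixed x, y, z axes, in that order (R = Rz(yaw) Ry(pitch) Rx(roll)).
In Python, from bench import sensors, viewer, job gives the robot as it stands.
- The arm moves only by the shell command python3 -m pendant 'ROWS' [FORCE]. ROWS is JSON, one flat list of numbers, 5 for each row, row after row: the shift along the world's x, y, z in mm, then the turn about the world's z in rad, then the finger opening in mm, from 0 to 85.4. In form: [x, y, z, twist, hand, x, y, z, twist, hand, ...]. A call has 1 to 12 rows; each row shifts and turns the pose as measured when the row begins; what a row does not reach is not made up. A row lasts 1/12 s, in which the tool goes at most 41.7 mm and 7.16 degrees, less where a joint would pass 70% of its speed; a pose out of reach is approached as far as the arm can. A call with a gripper value outside its range is refused whole. The fingers move at their own pace and stop on an object; FORCE is the grip in N (left out, the last holds). Time passes only in rows, so rows that do not move let the fingers close. It gives the time, the measured TCP pose, the force and the opening at its end, in the units of the state.
- sensors.sense(): the state, without advancing time (a new reading comes with each control period).
- viewer.snapshot(name): name is "scene" or "side" or "wrist"; returns a dict with "frame" (480x640x3 uint8, blue, green, red), "z_map" (480x640 float32, mm along the optical axis (not along the pixel's ray), 0 where there is no reading), "fx", "fy", "cx", "cy" (pixels), "k1" (the pictures are not rectified: a ray, as slopes to the right and down, at radius r is drawn at 1 + k1 r^2 times it, then the intrinsics apply), "view" (4x4, takes a point from world to camera coordinates). Camera axes: x right, y down, z forward; pixel columns grow to the right and rows downward; lengths in mm; the calibration is good to about 2 mm. A picture is of the moment at which its call begins.
- job.hand_in(): hands the job in, once; it reports no verdict.
The state is a dict: "time": time; "joint_pos": joint angles; "qd": joint speeds; "joint_efforts": joint torques, N m; "tool_pos": TCP position; "tcp_rot": TCP orientation; "ft_force": force on the tool from outside, world axes, zero at the start; "wrist_torque": the same for the moment, N m; "finger_gap": finger opening in mm.
Only numpy, scipy, OpenCV 4.12 (cv2) and the standard library are available. Lean on these libraries where they do the work, as an engineer would, in place of code of your own. Each camera call takes 0.05 s, during which the arm holds its last target.

## Task

Take the finned grinding rotor (not the smooth domed one) out of the stand and fit it into the bench mill. Let its shank down into the steel collar and turn it under light pressure until its cross key drops into the drive; stop turning as soon as it drops, because the drive is braked and must not be forced round, and leave the rotor upright with its flange fully down on the collar. Be gentle throughout, and leave the smooth rotor, the beaker, the vial, the marker and the tape roll where they are.

Things in the scene. Friction and masses are not known exactly. Their poses are not given: they have to be found in the camera images.
- rotor_finned: Steel grinding rotor, 150 g, 96 mm tall, upright in one hole of the stand. Origin: centre of its lower end, z up. From below: cross key (two crossing bars along x and y, each 21 x 5 mm) z 0 to 8 mm; shank 24 mm diameter to z 40; flange 52 mm diameter, z 40 to 46; dark cone with eight fins, up to 48 mm wide, to z 62; on top a flat aluminium grip bar.
- rotor_finned_grip (a point): Middle of the finned rotor's grip bar, on its axis, 82 mm above its lower end. The bar spans z 62 to 96 mm, is 14 mm thick along the rotor's x and 42 mm long along its y; grip it across the 14 mm.
- rotor_smooth: The other rotor, to be left alone: same size, shank and grip bar, but a bright smooth dome in place of the finned cone. It stands in the other hole of the stand; origin and axes as for the finned rotor.
- stand: Fixed white block 70 (x) x 160 (y) x 50 mm high with two 31 mm round through holes, 80 mm apart along its y; a rotor's flange rests on its top, so that the rotor's lower end is 10 mm above the worktop. Origin: centre of its underside.
- mill: Fixed bench mill: white housing 130 x 130 x 52 mm with a black knob on its front (-x) face and an upright round steel collar in the middle of its top. Origin: centre of its underside, on the collar's axis; z up.
- mill_mouth (a point): Centre of the collar's mouth at rim height, 100 mm above the mill's origin. The rim is 53 mm in diameter, the bore 27 mm wide, with a funnel mouth 35 mm wide and 6 mm deep.
- mill_drive (a point): Top of the drive, deep in the bore, 67 mm above the mill's origin: a steel disc with a cross slot 7 mm wide, 9.5 mm deep. Its angle about z differs every time, is not given by these axes and must be felt for; the fit repeats every quarter turn, with 5 degrees of play or a little more either side. It is braked: it slips only at about 1.2 N m, so turning on once the key is in loads the key hard.
- mill_seat (a point): Where the rotor's lower end is when seated (flange on the rim), 60 mm above the mill's origin. Off the slot, the rotor stands 7 mm higher on the drive. The drive is sprung: it yields downward up to 10 mm, from about 2.4 N at first touch, 0.4 N more per mm; when the slot comes under the key the drive springs up and the pressure vanishes. Released then, the rotor sinks home by its weight.
- beaker_50: Small glass beaker, 46 x 50 x 58 mm, standing behind the mill; origin at the centre of its underside.
- vial_a: Capped glass sample vial, 27 mm diameter, 72 mm tall, standing behind the stand; origin at the centre of its underside.
- marker: Black marker pen, 138 mm long, 11 mm thick, lying to the right of the mill; origin at the middle of its underside.
- tape_roll: Roll of tape, 59 mm diameter, 19 mm high, lying flat behind the stand; origin at the centre of its underside.

How it is judged:
By the outcome, as a careful person would: the job done as asked, in the order asked, and still so for the second after the job is handed in, with the robot touching nothing.
It also fails if it takes over 61 s, if anything falls off the work surface, if the arm or the gripper's body presses on something with over 40 N, if the wrist force passes 120 N, or if a joint passes its speed limit or range.

## Working session

There is one attempt and no reset: what is moved stays moved. The work goes in short steps, Python scripts to look and compute and a shell command to move; the robot and the scene stay as the last step left them, time stands still between calls to the robot, and variables do not carry over. Pictures are saved under pics/ and viewed, and the job is handed in when it is done.

```bash
ls; mkdir -p pics
python3 - <<'E'
from bench import sensors, viewer
import cv2,pickle
print(sensors.sense())
for n in ("scene","side","wrist"):
    s=viewer.snapshot(n); cv2.imwrite(f"pics/{n}0.png",s["frame"]); pickle.dump(s,open(f"{n}0.pkl","wb"))
    print(n,s["fx"],s["fy"],s["cx"],s["cy"],s["k1"]); print(s["view"])
E
```

```text
pics
{'time': 0.0, 'joint_pos': array([-4.89302641e+00,  7.51395145e+00,  8.53297829e+01,  4.34880293e-04,
        8.72605923e+01, -4.89328300e+00]), 'qd': array([ 0.05057206,  0.00082102,  0.02669914, -0.01687691, -0.06611785,
        0.09540712]), 'joint_efforts': array([-1.90700346e-03, -5.69404185e+01, -5.00557995e+01, -2.19391650e-04,
        1.44415747e-02,  7.24149572e-05]), 'tool_pos': array([5.99455244e+02, 7.21005976e-02, 2.30251652e+02]), 'tcp_rot': array([-1.79896091e+02, -9.33183658e-03,  9.00002270e+01]), 'ft_force': array([-1.00348528,  0.05925622,  0.76387412]), 'wrist_torque': array([ 0.03202121, -0.03412589, -0.01248018]), 'finger_gap': 85.4147651922388}
scene 584.2009646516735 584.2009646516735 318.3025934917288 248.7181936626166 -0.012680127723113322
[[ 5.55162210e-01 -8.31684292e-01 -9.80606824e-03 -4.22478500e+02]
 [-6.38143072e-01 -4.18349673e-01 -6.46341219e-01  3.76196514e+02]
 [ 5.33449473e-01  3.65081894e-01 -7.62985498e-01  9.40301160e+02]
 [ 0.00000000e+00  0.00000000e+00  0.00000000e+00  1.00000000e+00]]
side 621.5977720879733 621.5977720879733 309.4422175858163 241.172578663904 -0.13149927321655744
[[-8.69578592e-01 -4.93679083e-01 -1.06787123e-02  4.38194536e+02]
 [-3.01385569e-01  5.47750316e-01 -7.80471864e-01  3.03407173e+02]
 [ 3.91151902e-01 -6.75463215e-01 -6.25099700e-01  9.07694823e+02]
 [ 0.00000000e+00  0.00000000e+00  0.00000000e+00  1.00000000e+00]]
wrist 416.0786055726403 416.0786055726403 327.45576922765207 240.80438804849118 -0.06275202512243813
[[ 9.99998073e-01  1.38394984e-04 -1.95833969e-03 -6.00001049e+02]
 [ 7.31511055e-04 -9.51946992e-01  3.06261963e-01 -4.07418991e+01]
 [-1.82185045e-03 -3.06262805e-01 -9.51945258e-01  3.80331198e+02]
 [ 0.00000000e+00  0.00000000e+00  0.00000000e+00  1.00000000e+00]]
```

View pics/scene0.png

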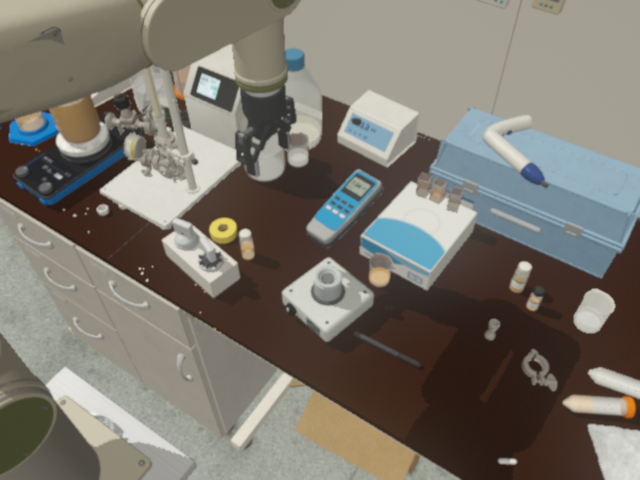

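View pics/side0.png

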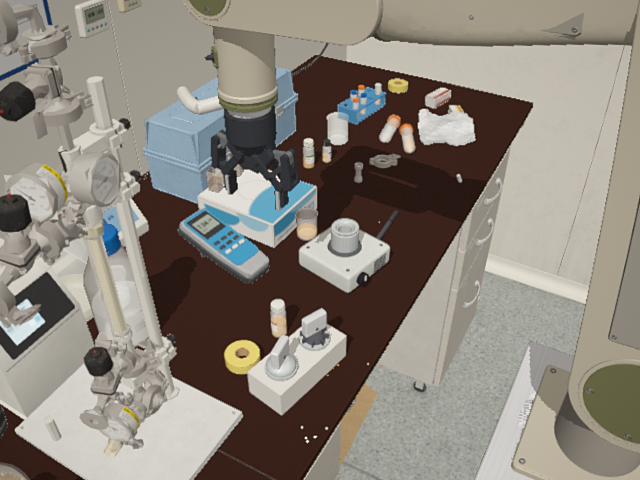

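View pics/wrist0.png

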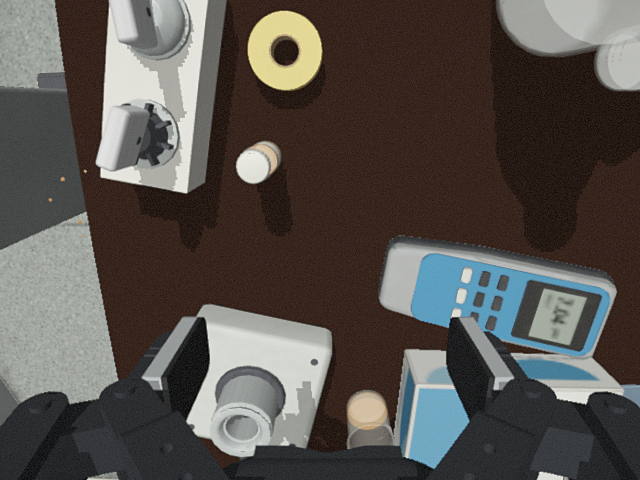

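```bash
cat > h.py <<'E'
import numpy as np,cv2,pickle
def load(n): return pickle.load(open(n+".pkl","rb"))
def ray(s,u,v):
    x=(u-s["cx"])/s["fx"]; y=(v-s["cy"])/s["fy"]; a,b=x,y
    for _ in range(20):
        f=1+s["k1"]*(a*a+b*b); a,b=x/f,y/f
    R=s["view"][:3,:3]; t=s["view"][:3,3]; c=-R.T@t
    d=R.T@np.array([a,b,1.]); return c,d/np.linalg.norm(d)
def plane(s,u,v,z):
    c,d=ray(s,u,v); return c+d*(z-c[2])/d[2]
def tri(*obs):
    A=np.zeros((3,3));b=np.zeros(3);L=[]
    for s,u,v in obs:
        c,d=ray(s,u,v);P=np.eye(3)-np.outer(d,d);A+=P;b+=P@c;L.append((c,P))
    x=np.linalg.solve(A,b); return x,[round(float(np.linalg.norm(P@(x-c))),1) for c,P in L]
def proj(s,p):
    q=s["view"][:3,:3]@np.asarray(p,float)+s["view"][:3,3];a,b=q[0]/q[2],q[1]/q[2];f=1+s["k1"]*(a*a+b*b)
    return a*f*s["fx"]+s["cx"],b*f*s["fy"]+s["cy"]
def crop(n,u0,v0,w,h,k,out):
    s=load(n);c=s["frame"][v0:v0+h,u0:u0+w];c=cv2.resize(c,None,fx=k,fy=k,interpolation=cv2.INTER_CUBIC)
    for i in range(0,w,10): cv2.line(c,(i*k,0),(i*k,6 if i%50 else 14),(0,0,255),1)
    for i in range(0,h,10): cv2.line(c,(0,i*k),(6 if i%50 else 14,i*k),(0,0,255),1)
    cv2.imwrite("pics/"+out,c)
E
python3 - <<'E'
from h import *
crop("wrist0",90,0,140,200,3,"cw_st.png")
crop("wrist0",180,300,160,160,4,"cw_mill.png")
crop("side0",240,290,120,120,5,"cs_st.png")
crop("scene0",155,210,100,90,6,"cc_st.png")
crop("side0",290,200,110,100,5,"cs_mill.png")
crop("scene0",275,250,110,95,6,"cc_mill.png")
E
```

```text
(no output)
```

View pics/cw_st.png

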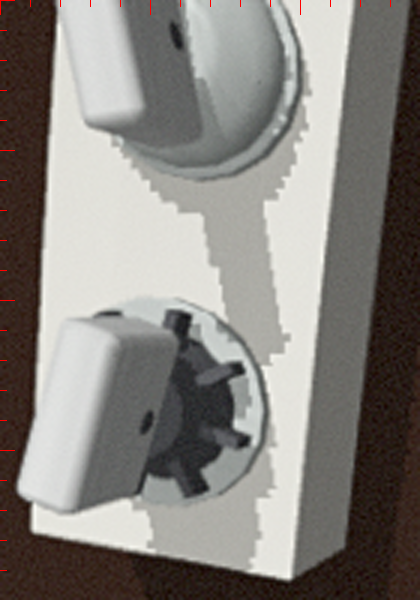

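View pics/cs_st.png

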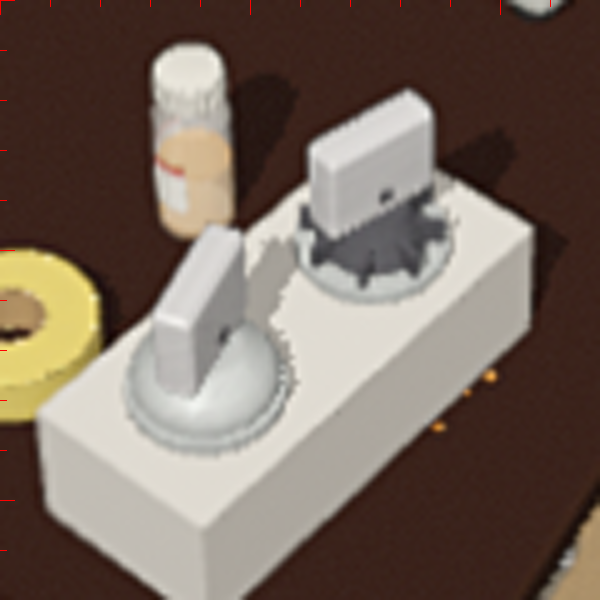

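View pics/cs_mill.png

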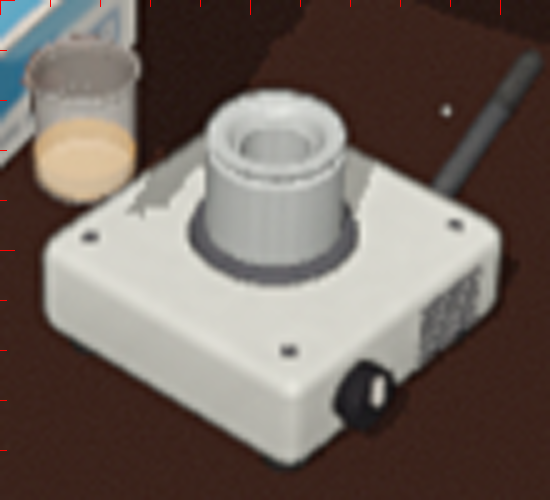

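View pics/cw_mill.png

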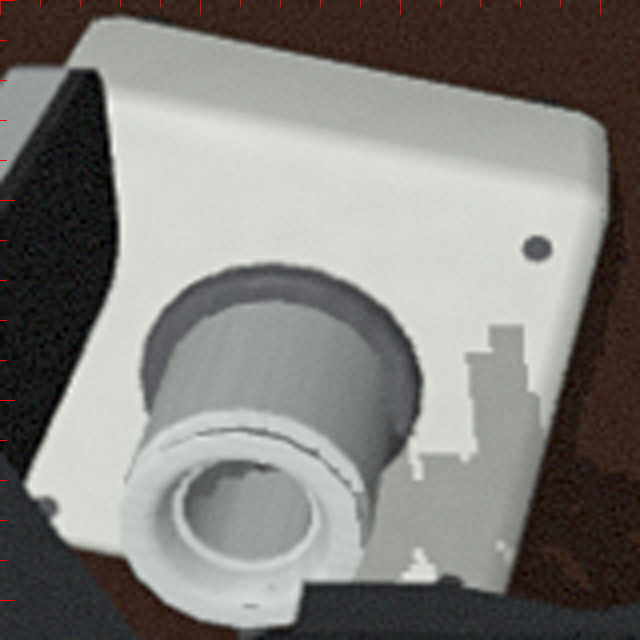

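View pics/cc_st.png

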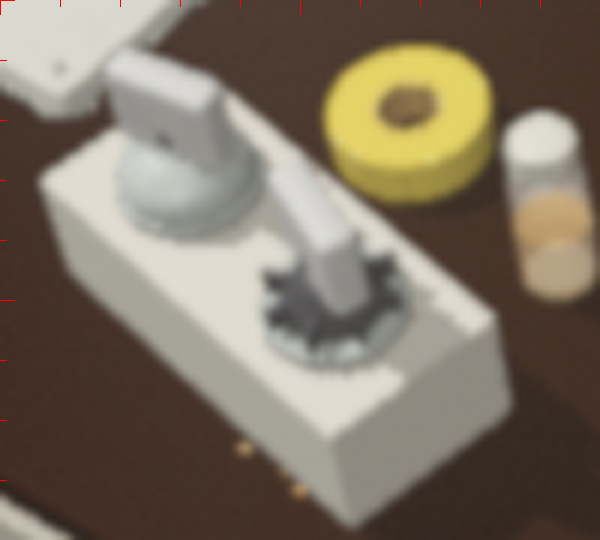

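View pics/cc_mill.png

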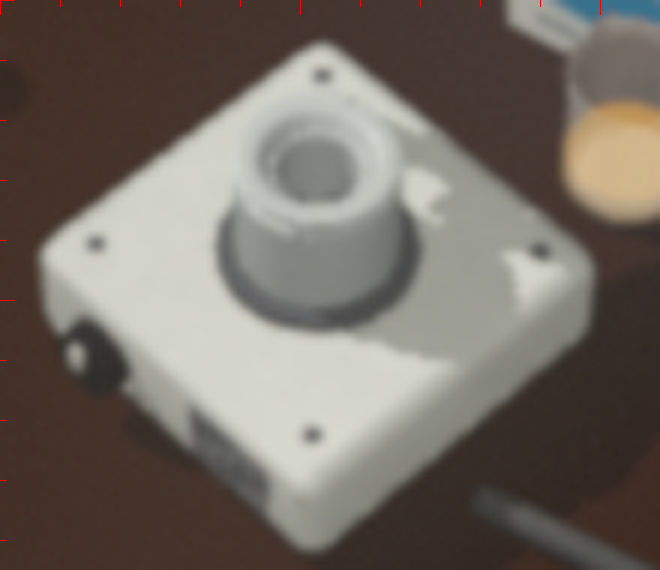

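Run:
```python
from h import *
w,s,c=load("wrist0"),load("side0"),load("scene0")
np.set_printoptions(precision=1,suppress=True)
print("bar",tri((w,112.7,138.3),(s,314.2,316),(c,206.8,243.5)),tri((w,112.7,138.3),(c,206.8,243.5)), plane(w,112.7,138.3,106))
T=lambda u,v:plane(w,90+u/3,v/3,106)[:2]
for p in [(66,320),(113,330),(76,511),(20,492)]: print(T(*p))
S=lambda u,v:plane(s,240+u/5,290+v/5,106)[:2]
for p in [(310,150),(408,90),(434,106),(338,172)]: print("s",S(*p))
print("mill",tri((w,241,429.5),(s,345.4,227),(c,328,276.2)))
for n,q,u,v in (("w",w,241,429.5),("s",s,345.4,227),("c",c,328,276.2)): print(n,plane(q,u,v,100))
# outer rim ellipses: left/right extremes for size checks
print(plane(s,290+207/5,200+135/5,100),plane(s,290+346/5,200+135/5,100))
# stand top corners
for p in [(32,533),(293,579)]: print("stand w",plane(w,90+p[0]/3,p[1]/3,50))
for p in [(38,412),(203,525),(533,232)]: print("stand s",plane(s,240+p[0]/5,290+p[1]/5,50))
```

```text
bar (array([461.2,  59.8, 101.8]), [0.5, 1.4, 1.7]) (array([462. ,  59.6, 103. ]), [0.8, 0.8]) [463.   60.4 106. ]
[465.3  79.9]
[475.2  77.7]
[461.8  40. ]
[449.8  44.2]
s [470.  81.]
s [456.   42.8]
s [445.3  45.1]
s [457.7  84.9]
mill (array([ 527.4, -178. ,   95.5]), [0.5, 1.7, 1.5])
w [ 529.  -173.6  100. ]
s [ 522.9 -172.3  100. ]
c [ 526.3 -179.4  100. ]
[ 545.9 -159.6  100. ] [ 500.2 -184.8  100. ]
stand w [419.8  26.3  50. ]
stand w [489.1  13.5  50. ]
stand s [515.3 173.8  50. ]
stand s [447.7 185.7  50. ]
stand s [415.2  31.4  50. ]
```

```bash
python3 -m pendant '[-28,4,0,-0.072,85, -28,4,0,-0.072,85, -28,4,0,-0.072,85, -28,4,0,-0.072,85, -28,4,0,-0.072,85, 0,0,0,0,85, 0,0,0,0,85]'
cat > snap.py <<'E'
import sys,cv2,pickle
from bench import viewer,sensors
n,o=sys.argv[1:3]
s=viewer.snapshot(n);cv2.imwrite(f"pics/{o}.png",s["frame"]);pickle.dump(s,open(o+".pkl","wb"))
t=sensors.sense();print(t["time"],t["tool_pos"],t["tcp_rot"],t["ft_force"],t["wrist_torque"],t["finger_gap"])
E
python3 snap.py wrist w1
```

```text
time: 0.73
tool_pos: [451.2, 20.7, 222.9]
tcp_rot: [-179.3, 0.1, 68.3]
ft_force: [0.8, -0.7, 0.1]
finger_gap: 85.0
0.7833 [451.31248717  20.69919269 222.82452579] [-1.79251544e+02  1.18428392e-01  6.83545513e+01] [ 0.16590971 -0.31609133  0.02212329] [-0.00531919 -0.00560271 -0.03486712] 84.85564413370562
```

View pics/w1.png

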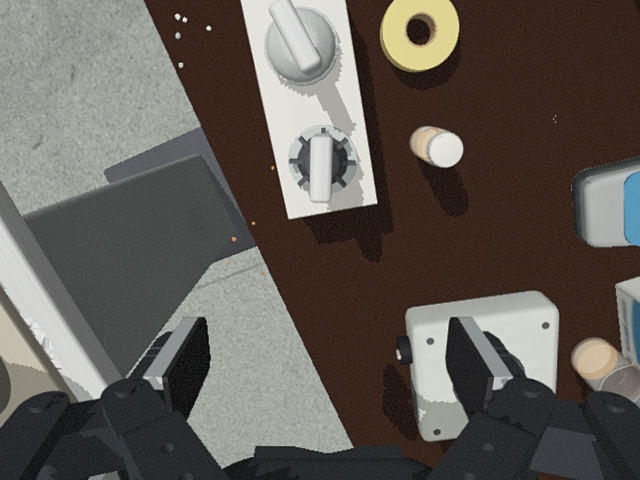

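Run:
```python
from h import *
crop("w1",270,100,110,120,5,"c1.png")
```

```text
(no output)
```

View pics/c1.png

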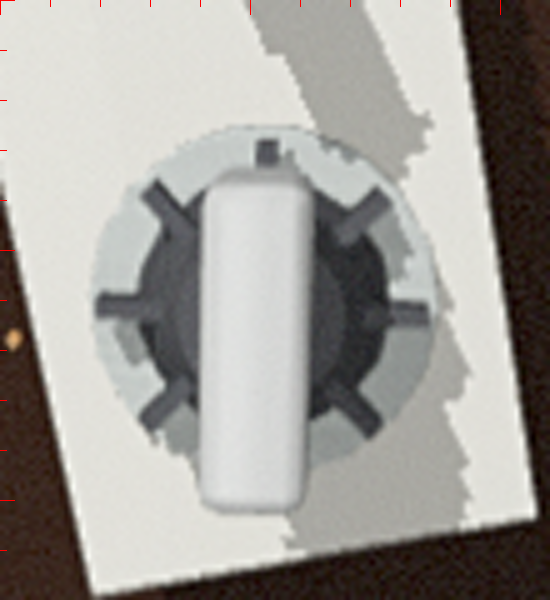

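Run:
```python
from h import *
np.set_printoptions(precision=1,suppress=True)
w0,w1,s,c=load("wrist0"),load("w1"),load("side0"),load("scene0")
uv=lambda u,v:(270+u/5,100+v/5)
P=[plane(w1,*uv(*p),106) for p in [(203,182),(312,182),(304,508),(200,505)]]
for p in P: print(p)
P=np.array(P);m=P.mean(0);d=(P[0]+P[1]-P[2]-P[3])/2;print(m,np.degrees(np.arctan2(d[1],d[0])),np.hypot(*d[:2]),np.linalg.norm(P[0]-P[1]))
cu=uv(254.5,344)
print(tri((w0,112.7,138.3),(w1,*cu)),tri((w0,112.7,138.3),(w1,*cu),(s,314.2,316),(c,206.8,243.5)))
# stand lower edge corners in w1
a,b=plane(w1,*uv(95,597),50),plane(w1,*uv(537,517),50);print("stand corners",a,b,np.linalg.norm(a-b),np.degrees(np.arctan2((b-a)[1],(b-a)[0])))
e=(b-a)/np.linalg.norm(b-a);n=np.array([-e[1],e[0],0]);print("hole",(a+b)/2+n*40)
# flange: leftmost x 92, right 440, centre
print("flange",plane(w1,*uv(92,300),56),plane(w1,*uv(438,300),56),plane(w1,*uv(265,298),56))
from bench import sensors;t=sensors.sense();print(t["tool_pos"],t["tcp_rot"])
```

```text
[463.9  81.4 106. ]
[476.3  76.5 106. ]
[460.5  39.1 106. ]
[448.3  44.3 106. ]
[462.2  60.3 106. ] 67.125227024097 40.42286842011649 13.286690417142703
(array([462.3,  60.4, 104.5]), [0.1, 0.1]) (array([461.5,  59.9, 101.7]), [0.6, 0.6, 1.6, 1.6])
stand corners [419.8  26.3  50. ] [488.8  13.   50. ] 70.17524612806656 -10.920220492470875
hole [461.9  58.9  50. ]
flange [438.5  69.5  56. ] [486.1  50.7  56. ] [462.4  60.3  56. ]
[451.3  20.7 222.8] [-179.3    0.1   68.4]
```

```bash
python3 -m pendant '[4,13,-10,-0.01,60, 4,13,-15,-0.01,60, 3,13,-15,0,60, 0,0,-15,0,60, 0,0,-10,0,60, 0,0,0,0,60, 0,0,0,0,60]'; python3 snap.py wrist w2
```

```text
time: 1.37
tool_pos: [468.8, 60.2, 157.2]
tcp_rot: [-179.5, 0.0, 67.4]
ft_force: [0.3, -0.5, 0.7]
finger_gap: 59.9
1.4167 [468.72165182  60.18069607 157.23518016] [-1.79533528e+02  4.19329319e-02  6.73571848e+01] [-0.93696484 -0.74798056 -0.43096202] [0.04954381 0.0514551  0.00127601] 60.04734444057121
```

View pics/w2.png

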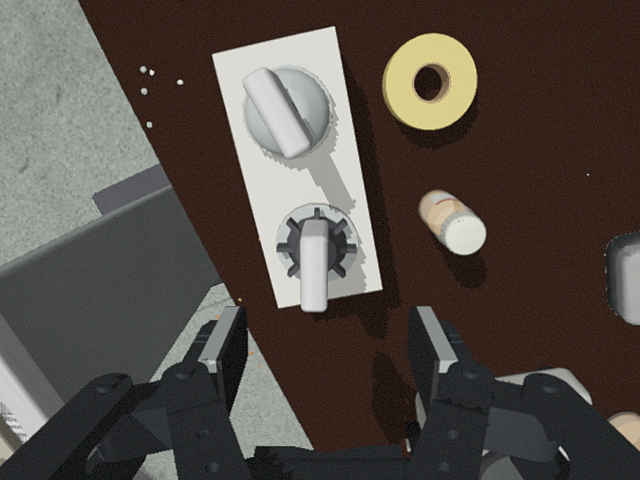

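```bash
python3 - <<'E'
from h import *
np.set_printoptions(precision=1,suppress=True)
w0,w1,w2=load("wrist0"),load("w1"),load("w2")
print(plane(w2,313.5,265,106), tri((w0,112.7,138.3),(w2,313.5,265)))
crop("w2",270,190,110,130,4,"c2.png")
E
python3 -m pendant '[-3,0,0,0,60, -3,0,0,0,60, 0,0,0,0,60, 0,0,0,0,60]'
```

```text
[464.1  65.3 106. ] (array([461.6,  61.6, 100.1]), [2.1, 2.1])
time: 1.75
tool_pos: [464.0, 59.2, 160.1]
tcp_rot: [-179.7, -0.0, 67.3]
ft_force: [0.1, -1.2, 0.1]
finger_gap: 60.0
```

View pics/c2.png

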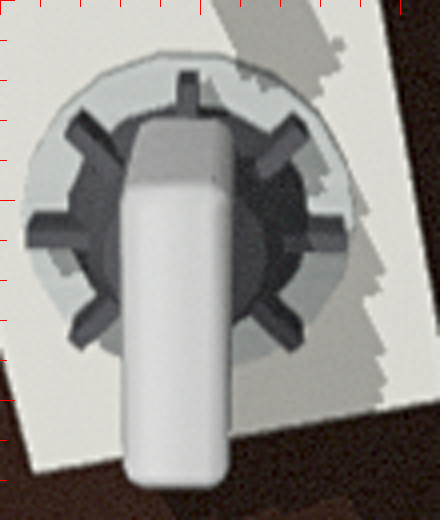

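Run:
```python
from h import *
np.set_printoptions(precision=1,suppress=True)
w0,w1,w2=load("wrist0"),load("w1"),load("w2")
a,b=plane(w2,270+177/4,190+183/4,106),plane(w2,270+175/4,190+487/4,106)
print((a+b)/2,np.degrees(np.arctan2(*(a-b)[1::-1])), tri((w0,112.7,138.3),(w2,314,273.7)),tri((w1,320.9,168.8),(w2,314,273.7)))
```

```text
[462.2  60.3 106. ] 66.440741398813 (array([462.2,  60.3, 104.4]), [0.0, 0.0]) (array([462.3,  60.6, 105.2]), [0.0, 0.0])
```

```bash
python3 -m pendant '[-1,1,-10,0,60, -1,0,-15,0,60, 0,0,-15,0,60, 0,0,-12,0,60, 0,0,-6,0,60, 0,0,0,0,60, 0,0,0,0,60]'
```

```text
time: 2.33
tool_pos: [462.7, 60.2, 100.1]
tcp_rot: [180.0, -0.2, 67.3]
ft_force: [0.3, 0.8, 0.9]
finger_gap: 60.3
```

```bash
python3 -m pendant '[0,0,-8,0,60, 0,0,-8,0,60, 0,0,-5,0,60, 0,0,0,0,60, 0,0,0,0,60]'; python3 snap.py wrist w3; python3 snap.py side s3; python3 -c "
from h import *
crop('s3',230,240,150,140,5,'c3.png')"
```

```text
time: 2.75
tool_pos: [464.0, 60.3, 78.7]
tcp_rot: [179.8, -0.2, 67.3]
ft_force: [0.1, 0.3, 0.4]
finger_gap: 59.7
2.8 [463.89500546  60.2639134   78.70577286] [179.81132216  -0.2397811   67.25807575] [-0.55392005 -0.72561273 -0.13045697] [0.02437548 0.02127317 0.0369691 ] 60.137878322031426
2.85 [464.06356335  60.27364004  78.95434621] [179.79005509  -0.24956808  67.25574138] [0.07436622 1.19869013 0.09253896] [-0.01050724 -0.01011416  0.02062612] 59.76821873762322
```

View pics/c3.png

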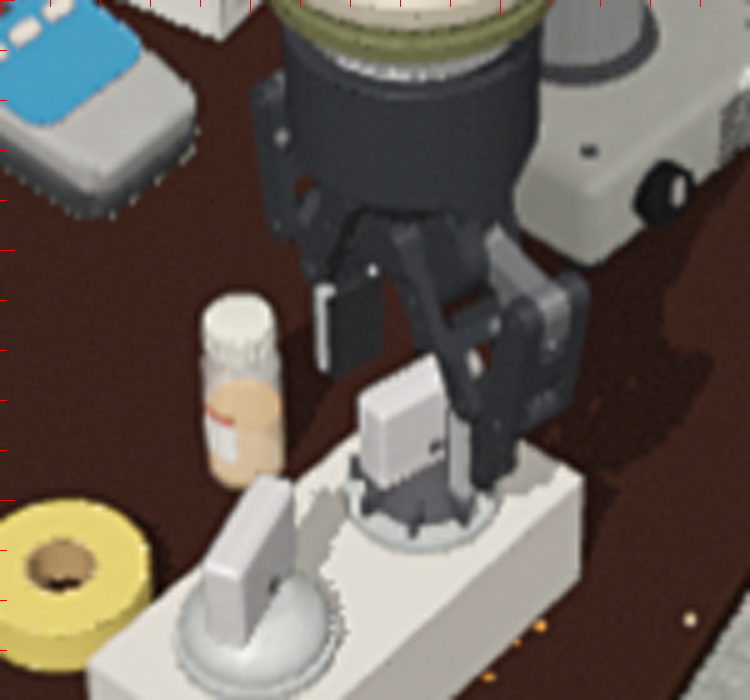

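View pics/w3.png

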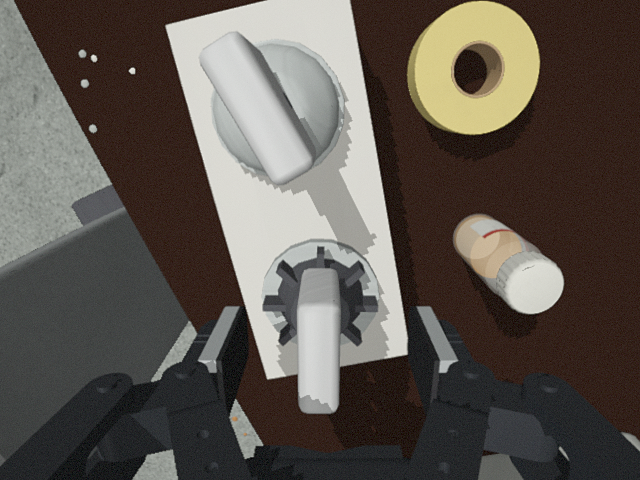

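```bash
python3 -m pendant '[-2,0,0,0,60, 0,0,0,0,60, 0,0,0,0,40, 0,0,0,0,30]' 30; python3 -m pendant '[0,0,0,0,22, 0,0,0,0,18, 0,0,0,0,14, 0,0,0,0,10, 0,0,0,0,8, 0,0,0,0,8, 0,0,0,0,8]' 30; python3 snap.py side s4;python3 snap.py wrist w4
```

```text
time: 3.18
tool_pos: [462.7, 60.3, 80.1]
tcp_rot: [179.7, -0.3, 67.3]
ft_force: [-0.2, -0.4, -0.9]
finger_gap: 36.7
time: 3.77
tool_pos: [462.9, 60.3, 80.6]
tcp_rot: [179.7, -0.3, 67.3]
ft_force: [-0.8, 0.2, -0.1]
finger_gap: 13.3
3.8167 [462.87543127  60.35219527  80.61191908] [179.66743894  -0.31000965  67.25938818] [-0.79296771  0.27891871  0.69094322] [ 0.04838578  0.14235484 -0.04025954] 13.637408303878413
3.8667 [462.88716432  60.33249242  80.61823364] [179.66783877  -0.30975849  67.256241  ] [0.1069308  0.3317678  0.42074667] [-0.0019816   0.10983322  0.00012466] 13.280548050363103
```

View pics/w4.png

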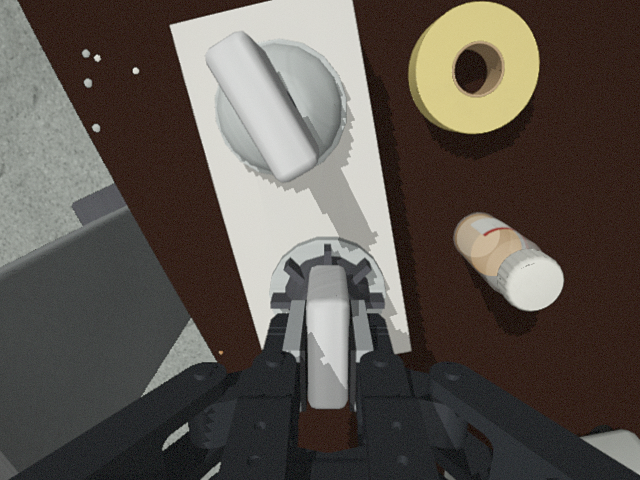

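```bash
python3 -m pendant '[0,0,0,0,8, 0,0,5,0,8, 0,0,10,0,8, 0,0,14,0,8, 0,0,16,0,8, 0,0,16,0,8, 0,0,16,0,8, 0,0,16,0,8, 0,0,14,0,8, 0,0,8,0,8, 0,0,4,0,8, 0,0,0,0,8]' 45; python3 snap.py scene c5; python3 snap.py side s5
```

```text
time: 4.87
tool_pos: [460.2, 60.2, 209.5]
tcp_rot: [179.8, -0.3, 67.3]
ft_force: [-0.2, 0.6, -1.9]
finger_gap: 12.8
4.9167 [460.03361561  60.22155246 208.95522344] [179.78523861  -0.24584085  67.25835876] [ 0.11666109 -0.52944829 -0.86855054] [-0.02014875 -0.01968991 -0.03222668] 13.171098082916705
4.9667 [459.58321442  60.21305683 208.0356785 ] [179.8596737   -0.2119254   67.25751961] [-0.30082127 -0.30670055 -1.73478426] [-0.01272138 -0.04033366 -0.00315964] 13.462655798265354
```

View pics/s5.png

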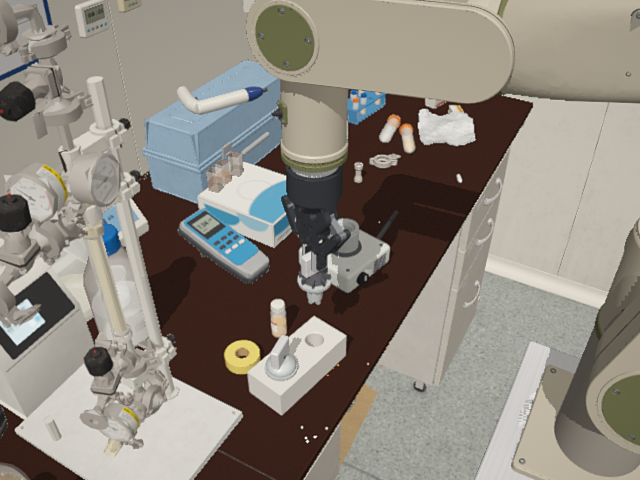

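View pics/c5.png

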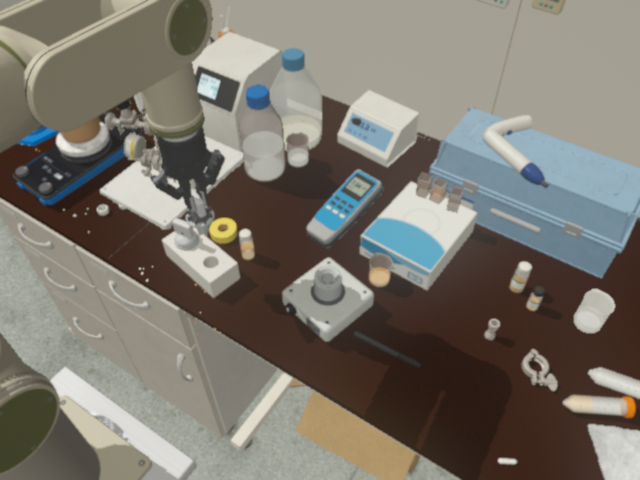

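```bash
python3 -m pendant '[2,-10,0,0,8, 2,-18,1,0,8, 2,-25,1,0,8, 3,-28,1,0,8, 3,-28,1,0,8, 3,-28,1,0,8, 3,-28,1,0,8, 2,-25,0,0,8, 2,-18,0,0,8, 1,-8,0,0,8, 0,0,0,0,8, 0,0,0,0,8]'
```

```text
time: 5.97
tool_pos: [473.8, -169.9, 199.8]
tcp_rot: [-178.9, 0.0, 67.4]
ft_force: [0.0, 0.2, -1.6]
finger_gap: 13.2
```

```bash
python3 -m pendant '[3,-15,0,0,8, 4,-22,1,0,8, 4,-22,1,0,8, 4,-14,1,0,8, 2,-6,0,0,8, 0,0,0,0,8, 0,0,0,0,8]'; python3 snap.py wrist w6
```

```text
time: 6.55
tool_pos: [491.5, -246.7, 200.6]
tcp_rot: [-178.6, -0.1, 67.9]
ft_force: [-0.7, 0.1, -1.6]
finger_gap: 13.3
6.6 [ 491.41380435 -246.42861303  200.55087743] [-1.78611123e+02 -1.12735261e-01  6.79187567e+01] [-0.35400322  0.08966324 -1.04702042] [ 0.00753918  0.04250697 -0.03961981] 13.108543866182425
```

View pics/w6.png

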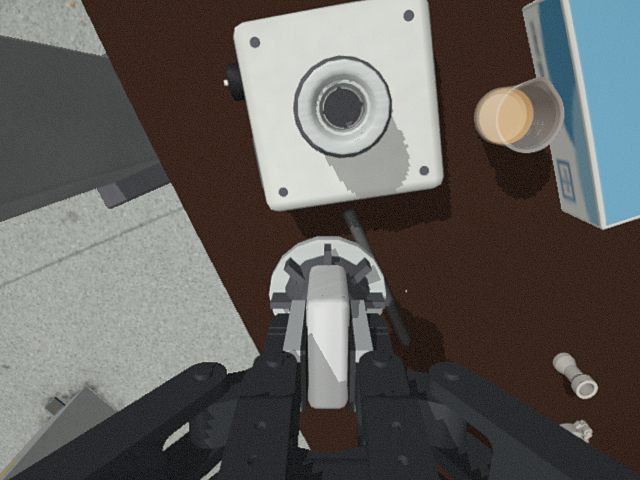

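```bash
python3 -c "
from h import *
crop('w6',285,45,115,120,5,'c6.png')"
```

```text
(no output)
```

View pics/c6.png

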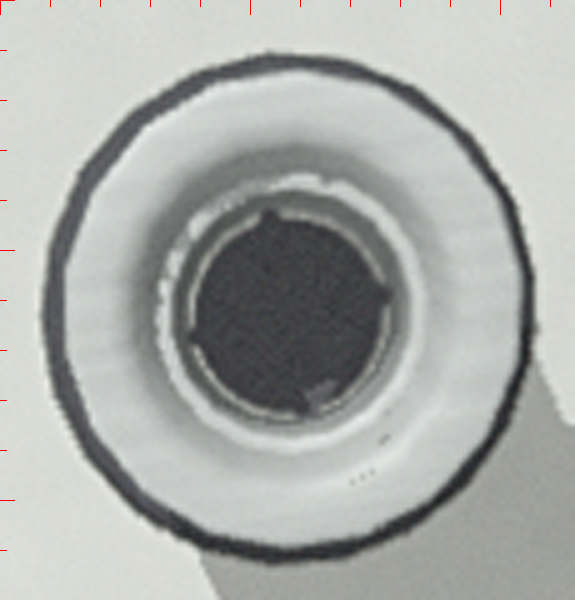

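Run:
```python
from h import *
np.set_printoptions(precision=1,suppress=True)
w0,w=load("wrist0"),load("w6")
f=lambda u,v,z:plane(w,285+u/5,45+v/5,z)
for z in (100,): 
    L,R,T,B=f(65,300,z),f(524,310,z),f(300,70,z),f(290,545,z)
    print((L+R)/2,(T+B)/2,np.linalg.norm(L-R),np.linalg.norm(T-B))
# auto: flood rim from threshold
g=cv2.cvtColor(w["frame"],cv2.COLOR_BGR2GRAY)
pts=[]
for a in np.radians(np.arange(0,360,6)):
    rr=np.arange(35,56,.25); p=[g[int(round(45+61.5+r*np.sin(a))),int(round(285+59+r*np.cos(a)))] for r in rr]
    k=np.where(np.array(p)<140)[0]
    if len(k): pts.append([344+rr[k[0]]*np.cos(a),106.5+rr[k[0]]*np.sin(a)])
P=np.array([plane(w,u,v,100)[:2] for u,v in pts]); 
A=np.c_[2*P,np.ones(len(P))];s=np.linalg.lstsq(A,(P**2).sum(1),rcond=None)[0];r=np.sqrt(s[2]+s[0]**2+s[1]**2)
print("circle",s[:2],2*r,len(P),np.abs(np.hypot(*(P-s[:2]).T)-r).max())
C=cv2.fitEllipse(np.array(pts,np.float32));print(C, tri((w0,241,429.5),(w,*C[0])))
for z in (67,):
    q=[f(*p,z) for p in [(270,215),(385,297),(305,408),(192,338)]]
    for p in q: print(p)
    for i in (0,1): d=q[i]-q[i+2];print(np.degrees(np.arctan2(d[1],d[0])),np.linalg.norm(d), (q[i]+q[i+2])/2)
from bench import sensors;t=sensors.sense();print(t["tcp_rot"],t["tool_pos"])
```

```text
[ 528.6 -176.1  100. ] [ 528.3 -177.1  100. ] 51.47640878202788 51.417173130077586
circle [ 527.8 -176.6] 51.505902411974056 60 0.4040969811774069
((342.7680358886719, 106.03852844238281), (91.80731201171875, 95.27143096923828), 7.818646430969238) (array([ 528.2, -176. ,   97.3]), [0.1, 0.1])
[ 530.3 -164.8   67. ]
[ 540.2 -179.6   67. ]
[ 525.7 -188.6   67. ]
[ 515.5 -175.    67. ]
79.08604081908632 24.1605327051649 [ 528.  -176.7   67. ]
-10.399597277851708 25.062047139610506 [ 527.8 -177.3   67. ]
[-178.6   -0.1   67.9] [ 491.4 -246.4  200.6]
```

```bash
python3 -m pendant '[4,8,0,0,8, 7,14,1,0,8, 8,15,1,0,8, 8,15,1,0,8, 5,9,0,0,8, 1,3,0,0,8, 0,0,0,0,8, 0,0,0,0,8, 0,0,0,0,8]'
```

```text
time: 7.35
tool_pos: [525.3, -171.0, 203.5]
tcp_rot: [-178.5, -0.2, 68.3]
ft_force: [0.3, -0.4, -2.2]
finger_gap: 13.0
```

```bash
python3 -m pendant '[2,-2,-4,0,8, 2,-3,-6,0,8, 0,-1,-6,0,8, 0,0,-4,0,8, 0,0,0,0,8, 0,0,0,0,8]'; python3 snap.py wrist w7;  python3 snap.py scene c7;  python3 snap.py side s7; python3 -c "
from h import *
crop('c7',270,160,120,130,4,'cc7.png');crop('s7',280,120,130,150,4,'cs7.png')
a=cv2.imread('pics/cc7.png');b=cv2.imread('pics/cs7.png');h=min(len(a),len(b));cv2.imwrite('pics/both7.png',np.hstack([a[:h],b[-h:]])[:600,:800]) if 0 else None"
```

```text
time: 7.85
tool_pos: [528.1, -180.4, 180.2]
tcp_rot: [-178.4, -0.2, 68.0]
ft_force: [0.5, 0.1, -1.8]
finger_gap: 13.3
7.9 [ 528.02014884 -180.35071358  180.05754999] [-1.78425785e+02 -1.57082962e-01  6.80487816e+01] [-0.92784541  0.35606943 -1.8442542 ] [-0.01130691  0.00244236  0.02339385] 13.137670317187695
7.95 [ 528.21796455 -180.28645692  180.44928792] [-1.78457229e+02 -1.60327081e-01  6.80589710e+01] [ 0.12677056  0.87274758 -1.52786709] [ 0.0381778  -0.02682462 -0.00324098] 13.10421047057708
8.0 [ 528.45273963 -180.26935112  180.82954016] [-1.78496076e+02 -1.59432646e-01  6.80694666e+01] [ 0.7306614  -0.03684797 -1.69942035] [-0.02958102 -0.01043607 -0.01568384] 13.031278059868932
```

View pics/cc7.png

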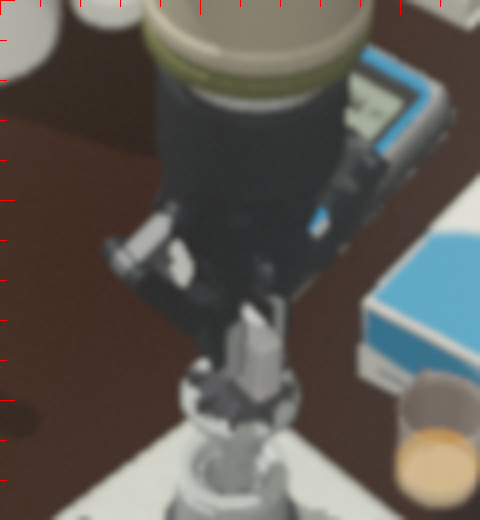

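View pics/cs7.png

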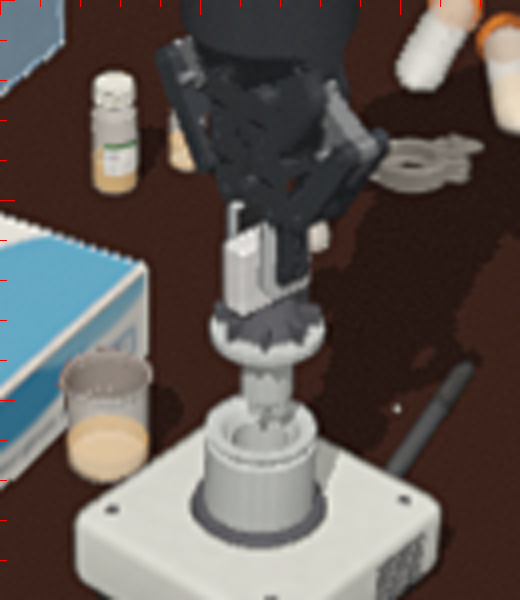

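```bash
python3 -m pendant '[1,1,0,0,8, 0,2,0,0,8, 0,0,0,0,8, 0,0,0,0,8]'
```

```text
time: 8.33
tool_pos: [530.2, -176.9, 182.0]
tcp_rot: [-178.6, -0.2, 68.1]
ft_force: [0.6, -0.8, -1.1]
finger_gap: 12.9
```

```bash
python3 -m pendant '[0,0,-3,0,8, 0,0,-4,0,8, 0,0,-4,0,8, 0,0,-3,0,8, 0,0,0,0,8]'
```

```text
time: 8.75
tool_pos: [530.4, -176.7, 166.9]
tcp_rot: [-178.7, -0.2, 68.1]
ft_force: [0.5, 0.1, -1.6]
finger_gap: 13.5
```

```bash
python3 -m pendant '[-0.5,-0.5,-3,0,8, 0,0,-4,0,8, 0,0,-4,0,8, 0,0,-3,0,8, 0,0,0,0,8]'
```

```text
time: 9.17
tool_pos: [529.4, -177.1, 150.7]
tcp_rot: [-178.6, -0.2, 68.1]
ft_force: [-0.6, 0.5, -1.3]
finger_gap: 12.7
```

```bash
python3 snap.py side s8; python3 snap.py scene c8; python3 -c "
from h import *
crop('c8',270,190,120,130,4,'cc8.png');crop('s8',290,140,120,150,4,'cs8.png')"
```

```text
9.2167 [ 529.40706504 -177.0949105   150.96702039] [-1.78577167e+02 -1.70082362e-01  6.81110633e+01] [-0.32973113 -0.38308377 -1.69398374] [-0.03732498  0.01617155 -0.00252036] 13.177032786907166
9.2667 [ 529.64171361 -177.19771246  151.42433806] [-1.78613512e+02 -1.68718381e-01  6.81116564e+01] [ 0.12440153  0.72040096 -1.95263196] [ 0.03945893 -0.02886883  0.0171235 ] 12.8020861364036
```

View pics/cc8.png

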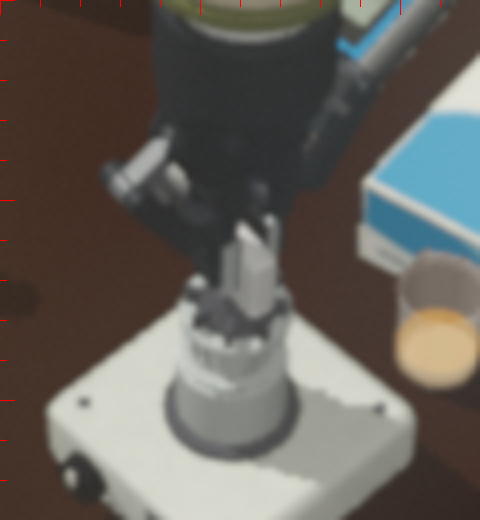

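View pics/cs8.png

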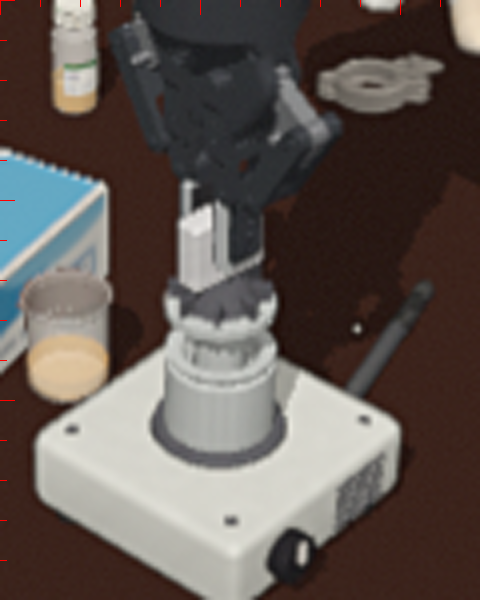

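```bash
python3 -m pendant '[0,0,-3,0,8, 0,0,-4,0,8, 0,0,-3,0,8, 0,0,0,0,8]'
```

```text
time: 9.6
tool_pos: [529.6, -176.9, 141.2]
tcp_rot: [-178.6, -0.2, 68.1]
ft_force: [0.2, -0.0, -1.7]
finger_gap: 12.7
```

```bash
python3 -m pendant '[0,0,-2,0,8, 0,0,-1.5,0,8, 0,0,-0.5,0,8]'
```

```text
time: 9.85
tool_pos: [529.7, -177.0, 136.9]
tcp_rot: [-178.6, -0.2, 68.1]
ft_force: [-1.2, 1.1, 1.6]
finger_gap: 13.0
```

```bash
python3 -m pendant '[0,0,-1,0,8, 0,0,-0.5,0,8]'; python3 -c "
from bench import sensors;t=sensors.sense();print(t['ft_force'],t['wrist_torque'])"
```

```text
time: 10.02
tool_pos: [529.7, -177.0, 135.8]
tcp_rot: [-178.6, -0.2, 68.1]
ft_force: [-2.4, 1.5, 2.3]
finger_gap: 13.0
[-2.36594989  1.45565978  2.28667003] [0.2786632  0.49183348 0.03396806]
```

```bash
S='import sys
from bench import sensors
t=sensors.sense();print(t["ft_force"].round(1),t["wrist_torque"].round(2))'; echo "$S">s.py; python3 -m pendant '[0,0,-0.5,0.03,8, 0,0,-0.5,0.03,8]'; python3 s.py
```

```text
time: 10.18
tool_pos: [529.6, -177.1, 135.3]
tcp_rot: [-178.6, -0.2, 71.6]
ft_force: [-3.1, 0.4, 2.9]
finger_gap: 13.2
[-3.1  0.4  2.9] [ 0.28  0.66 -0.06]
```

```bash
python3 -m pendant '[0,0,-0.5,0.025,8]'; python3 s.py
```

```text
time: 10.27
tool_pos: [529.5, -177.2, 135.1]
tcp_rot: [-178.6, -0.2, 73.1]
ft_force: [-3.4, 1.2, 3.6]
finger_gap: 13.1
[-3.4  1.2  3.6] [ 0.28  0.63 -0.02]
```

```bash
python3 -m pendant '[-0.4,0,-0.3,0.025,8]'; python3 s.py
```

```text
time: 10.35
tool_pos: [529.2, -177.3, 135.1]
tcp_rot: [-178.6, -0.1, 74.6]
ft_force: [-1.3, 0.9, 1.7]
finger_gap: 12.9
[-1.3  0.9  1.7] [ 0.14  0.2  -0.01]
```

```bash
python3 -m pendant '[-0.4,0,-0.3,0.025,8]'; python3 s.py
```

```text
time: 10.43
tool_pos: [529.0, -177.4, 135.1]
tcp_rot: [-178.7, -0.1, 76.1]
ft_force: [-1.7, 1.1, 0.7]
finger_gap: 13.2
[-1.7  1.1  0.7] [ 0.18  0.22 -0.02]
```

```bash
python3 -m pendant '[0,0,-0.3,0,8]'; python3 s.py
```

```text
time: 10.52
tool_pos: [529.0, -177.4, 135.0]
tcp_rot: [-178.7, -0.1, 76.2]
ft_force: [-2.6, 2.1, 2.0]
finger_gap: 13.3
[-2.6  2.1  2. ] [0.29 0.52 0.06]
```

Still pressing; turn on in small steps.

```bash
python3 -m pendant '[-0.2,0,-0.3,0.02,8]'; python3 s.py
```

```text
time: 10.6
tool_pos: [528.9, -177.4, 135.0]
tcp_rot: [-178.7, -0.1, 77.3]
ft_force: [-1.7, 0.9, 2.1]
finger_gap: 13.0
[-1.7  0.9  2.1] [ 0.28  0.3  -0.01]
```

```bash
python3 -m pendant '[0,0,-0.3,0.02,8]'; python3 s.py
```

```text
time: 10.68
tool_pos: [528.9, -177.4, 134.8]
tcp_rot: [-178.7, -0.1, 78.5]
ft_force: [-2.5, 1.6, 1.7]
finger_gap: 13.2
[-2.5  1.6  1.7] [ 0.28  0.52 -0.01]
```

```bash
python3 -m pendant '[0,0,-0.3,0.02,8]'; python3 s.py
```

```text
time: 10.77
tool_pos: [528.9, -177.3, 134.6]
tcp_rot: [-178.7, -0.1, 79.8]
ft_force: [-1.7, 1.1, 3.3]
finger_gap: 13.2
[-1.7  1.1  3.3] [ 0.31  0.54 -0.02]
```

```bash
python3 -m pendant '[0,0,-0.2,0.02,8]'; python3 s.py
```

```text
time: 10.85
tool_pos: [528.9, -177.3, 134.5]
tcp_rot: [-178.7, -0.1, 81.0]
ft_force: [-3.6, 1.5, 2.0]
finger_gap: 13.4
[-3.6  1.5  2. ] [ 0.22  0.54 -0.12]
```

```bash
python3 -m pendant '[0,0,-0.2,0.02,8]'; python3 s.py
```

```text
time: 10.93
tool_pos: [528.9, -177.3, 134.3]
tcp_rot: [-178.7, -0.1, 82.3]
ft_force: [-2.4, 1.5, 2.7]
finger_gap: 12.6
[-2.4  1.5  2.7] [ 0.27  0.52 -0.02]
```

```bash
python3 -m pendant '[0,0,2,0,8, 0,0,2,0,8, 0,0,0.5,0,8, 0,0,0,0,8]'; python3 s.py
```

```text
time: 11.27
tool_pos: [529.0, -177.3, 138.3]
tcp_rot: [-178.7, -0.2, 82.4]
ft_force: [-1.1, 0.3, -1.7]
finger_gap: 13.0
[-1.1  0.3 -1.7] [ 0.19  0.16 -0.02]
```

```bash
for i in 1; do python3 -m pendant '[-0.7,0,0,0,8, -0.5,0,0,0,8]'; python3 s.py; done
```

```text
time: 11.43
tool_pos: [528.1, -177.3, 138.1]
tcp_rot: [-178.7, -0.1, 82.4]
ft_force: [0.8, 1.5, -2.7]
finger_gap: 12.9
[ 0.8  1.5 -2.7] [ 0.16 -0.16  0.06]
```

```bash
python3 -m pendant '[-0.7,0,0,0,8, -0.5,0,0,0,8]'; python3 s.py
```

```text
time: 11.6
tool_pos: [527.5, -177.2, 138.2]
tcp_rot: [-178.8, -0.2, 82.4]
ft_force: [2.5, 0.6, -1.9]
finger_gap: 13.1
[ 2.5  0.6 -1.9] [ 0.25 -0.39  0.03]
```

```bash
python3 -m pendant '[-0.7,0,0,0,8, -0.5,0,0,0,8]'; python3 s.py
```

```text
time: 11.77
tool_pos: [526.9, -177.0, 138.4]
tcp_rot: [-178.9, -0.2, 82.4]
ft_force: [2.5, 1.5, -3.4]
finger_gap: 12.7
[ 2.5  1.5 -3.4] [ 0.26 -0.65  0.03]
```

```bash
python3 -m pendant '[1,0.7,0,0,8, 0.4,0.5,0,0,8]'; python3 s.py
```

```text
time: 11.93
tool_pos: [527.9, -176.1, 138.4]
tcp_rot: [-178.9, -0.2, 82.4]
ft_force: [-0.1, -0.5, -2.6]
finger_gap: 12.8
[-0.1 -0.5 -2.6] [-0.02 -0.    0.09]
```

```bash
python3 -m pendant '[0,0.7,0,0,8, 0,0.5,0,0,8]'; python3 s.py
```

```text
time: 12.1
tool_pos: [527.5, -175.1, 138.2]
tcp_rot: [-178.8, -0.1, 82.4]
ft_force: [0.9, 0.4, -2.1]
finger_gap: 13.0
[ 0.9  0.4 -2.1] [-0.02 -0.01 -0.02]
```

```bash
python3 -m pendant '[0,0.7,0,0,8, 0,0.5,0,0,8]'; python3 s.py
```

```text
time: 12.27
tool_pos: [527.4, -174.3, 138.2]
tcp_rot: [-178.8, -0.1, 82.4]
ft_force: [1.1, -2.7, -1.5]
finger_gap: 13.5
[ 1.1 -2.7 -1.5] [-0.49 -0.18  0.06]
```

```bash
python3 -m pendant '[0,-1,0,0,8, 0,-0.7,0,0,8, 0,0,0,0,8]'; python3 s.py
```

```text
time: 12.52
tool_pos: [527.2, -176.0, 138.2]
tcp_rot: [-178.8, -0.1, 82.4]
ft_force: [-0.4, -0.7, -2.0]
finger_gap: 13.1
[-0.4 -0.7 -2. ] [0.05 0.02 0.  ]
```

```bash
python3 -m pendant '[-0.7,0,0,0,8, -0.5,0,0,0,8]'; python3 s.py
```

```text
time: 12.68
tool_pos: [526.6, -176.0, 138.3]
tcp_rot: [-178.9, -0.1, 82.4]
ft_force: [2.8, 0.0, -3.3]
finger_gap: 12.9
[ 2.8  0.  -3.3] [ 0.07 -0.65 -0.01]
```

```bash
python3 -m pendant '[-0.7,0,0,0,8, -0.5,0,0,0,8]'; python3 s.py
```

```text
time: 12.85
tool_pos: [526.3, -175.9, 138.5]
tcp_rot: [-179.0, -0.1, 82.4]
ft_force: [2.8, 0.3, -2.6]
finger_gap: 13.2
[ 2.8  0.3 -2.6] [ 0.05 -0.89  0.02]
```

```bash
python3 -m pendant '[1,0,0,0,8, 1,0,0,0,8]'; python3 s.py
```

```text
time: 13.02
tool_pos: [527.7, -175.8, 138.5]
tcp_rot: [-178.9, -0.1, 82.4]
ft_force: [-0.1, 0.2, -1.9]
finger_gap: 12.7
[-0.1  0.2 -1.9] [ 0.   -0.01 -0.02]
```

```bash
python3 -m pendant '[0.7,0,0,0,8, 0.5,0,0,0,8]'; python3 s.py
```

```text
time: 13.18
tool_pos: [528.4, -175.8, 138.3]
tcp_rot: [-178.8, -0.1, 82.4]
ft_force: [-0.2, 0.7, -1.0]
finger_gap: 13.2
[-0.2  0.7 -1. ] [-0.02 -0.05 -0.02]
```

```bash
python3 -m pendant '[0.6,0,0,0,8, 0.4,0,0,0,8]'; python3 s.py
```

```text
time: 13.35
tool_pos: [529.2, -175.8, 138.1]
tcp_rot: [-178.8, -0.1, 82.4]
ft_force: [0.3, 0.5, -1.2]
finger_gap: 13.2
[ 0.3  0.5 -1.2] [-0.01  0.    0.03]
```

```bash
python3 -m pendant '[0.6,0,0,0,8, 0.4,0,0,0,8]'; python3 s.py
```

```text
time: 13.52
tool_pos: [529.9, -175.8, 138.0]
tcp_rot: [-178.7, -0.1, 82.4]
ft_force: [-2.5, 0.3, 0.1]
finger_gap: 13.1
[-2.5  0.3  0.1] [ 0.06  0.39 -0.04]
```

```bash
python3 -m pendant '[0.5,0,0,0,8, 0.3,0,0,0,8]'; python3 s.py
```

```text
time: 13.68
tool_pos: [530.0, -175.8, 137.8]
tcp_rot: [-178.6, -0.1, 82.4]
ft_force: [-2.4, 0.9, 0.3]
finger_gap: 12.9
[-2.4  0.9  0.3] [-0.02  0.49  0.03]
```

```bash
python3 -m pendant '[-1,0,0,0,8, -0.7,-0.5,0,0,8]'; python3 s.py
```

```text
time: 13.85
tool_pos: [528.7, -176.2, 137.9]
tcp_rot: [-178.7, -0.1, 82.4]
ft_force: [-0.2, 1.2, -1.3]
finger_gap: 13.2
[-0.2  1.2 -1.3] [-0.06 -0.04 -0.01]
```

```bash
python3 -m pendant '[0,-0.7,0,0,8, 0,-0.5,0,0,8]'; python3 s.py
```

```text
time: 14.02
tool_pos: [528.7, -177.4, 137.9]
tcp_rot: [-178.7, -0.1, 82.4]
ft_force: [-0.0, 1.4, 0.1]
finger_gap: 13.3
[-0.   1.4  0.1] [ 0.51  0.14 -0.02]
```

```bash
python3 -m pendant '[0,-0.5,0,0,8, 0,-0.3,0,0,8]'; python3 s.py
```

```text
time: 14.18
tool_pos: [528.8, -177.4, 137.9]
tcp_rot: [-178.7, -0.2, 82.4]
ft_force: [-1.2, 2.4, -1.2]
finger_gap: 13.2
[-1.2  2.4 -1.2] [ 0.49  0.11 -0.03]
```

```bash
python3 -m pendant '[0,0.8,0,0,8, -0.2,0.8,0,0,8, 0,0.1,0,0,8]'; python3 s.py
```

```text
time: 14.43
tool_pos: [528.7, -176.2, 137.9]
tcp_rot: [-178.7, -0.2, 82.4]
ft_force: [-0.1, -0.3, -1.7]
finger_gap: 13.3
[-0.1 -0.3 -1.7] [0.04 0.   0.01]
```

```bash
python3 -m pendant '[0,0,-1,0,8, 0,0,-1,0,8, 0,0,-0.5,0,8]'; python3 s.py
```

```text
time: 14.68
tool_pos: [529.0, -176.4, 135.8]
tcp_rot: [-178.8, -0.1, 82.4]
ft_force: [-1.5, 0.5, 0.1]
finger_gap: 13.5
[-1.5  0.5  0.1] [0.16 0.23 0.01]
```

```bash
python3 -m pendant '[-0.5,0.4,-1,-0.02,8, -0.3,0.3,-0.5,-0.02,8]'; python3 s.py
```

```text
time: 14.85
tool_pos: [528.7, -176.0, 134.8]
tcp_rot: [-178.9, -0.1, 80.0]
ft_force: [-0.6, 0.4, 0.7]
finger_gap: 13.1
[-0.6  0.4  0.7] [ 0.01 -0.04  0.02]
```

```bash
python3 -m pendant '[-0.1,0.1,-0.3,-0.02,8]'; python3 s.py
```

```text
time: 14.93
tool_pos: [528.8, -175.9, 134.6]
tcp_rot: [-178.9, -0.1, 78.7]
ft_force: [-0.6, 0.9, 1.4]
finger_gap: 13.2
[-0.6  0.9  1.4] [ 0.15  0.1  -0.01]
```

```bash
python3 -m pendant '[-0.1,0.1,-0.3,-0.02,8]'; python3 s.py
```

```text
time: 15.02
tool_pos: [528.8, -175.8, 134.5]
tcp_rot: [-178.9, -0.1, 77.4]
ft_force: [-0.3, 0.7, 0.8]
finger_gap: 12.7
[-0.3  0.7  0.8] [ 0.15  0.05 -0.01]
```

```bash
python3 -m pendant '[-0.2,0,-0.6,-0.03,8, -0.2,0,-0.5,-0.03,8]'; python3 s.py
```

```text
time: 15.18
tool_pos: [528.8, -175.7, 133.8]
tcp_rot: [-179.0, -0.1, 73.7]
ft_force: [-0.3, 1.2, 2.4]
finger_gap: 13.0
[-0.3  1.2  2.4] [ 0.21 -0.03 -0.04]
```

```bash
python3 -m pendant '[-0.1,0,-0.4,-0.03,8, -0.1,0,-0.3,-0.03,8]'; python3 s.py
```

```text
time: 15.35
tool_pos: [529.0, -175.5, 133.5]
tcp_rot: [-179.0, -0.1, 69.9]
ft_force: [-0.1, 1.7, 1.8]
finger_gap: 13.0
[-0.1  1.7  1.8] [0.17 0.04 0.01]
```

```bash
python3 -m pendant '[-0.1,0,-0.3,-0.03,8, -0.1,0,-0.2,-0.03,8]'; python3 s.py
```

```text
time: 15.52
tool_pos: [529.1, -175.4, 133.3]
tcp_rot: [-179.0, -0.2, 66.1]
ft_force: [-0.1, 0.7, 1.3]
finger_gap: 13.1
[-0.1  0.7  1.3] [ 0.22 -0.06  0.01]
```

```bash
python3 -m pendant '[-0.3,-0.2,-0.3,-0.03,8, -0.2,-0.1,-0.3,-0.03,8]'; python3 s.py
```

```text
time: 15.68
tool_pos: [529.0, -175.5, 133.2]
tcp_rot: [-179.1, -0.2, 62.3]
ft_force: [0.8, 0.4, 2.0]
finger_gap: 13.4
[0.8 0.4 2. ] [ 0.19 -0.08 -0.02]
```

```bash
python3 -m pendant '[-0.2,-0.1,-0.3,-0.03,8, -0.1,-0.1,-0.2,-0.03,8]'; python3 s.py
```

```text
time: 15.85
tool_pos: [529.2, -175.7, 133.2]
tcp_rot: [-179.2, -0.2, 58.6]
ft_force: [-0.6, 1.4, 0.9]
finger_gap: 13.1
[-0.6  1.4  0.9] [ 0.16 -0.03  0.03]
```

```bash
python3 -m pendant '[-0.1,-0.1,-0.2,-0.03,8, -0.1,-0.1,-0.2,-0.03,8]'; python3 s.py
```

```text
time: 16.02
tool_pos: [529.3, -175.9, 133.3]
tcp_rot: [-179.2, -0.2, 54.8]
ft_force: [-0.0, 0.3, 0.8]
finger_gap: 12.8
[-0.   0.3  0.8] [ 0.15  0.1  -0.02]
```

```bash
python3 -m pendant '[-0.4,0,-0.5,-0.03,8, -0.3,0,-0.4,-0.03,8]'; python3 s.py
```

```text
time: 16.18
tool_pos: [529.2, -176.1, 133.0]
tcp_rot: [-179.3, -0.3, 51.0]
ft_force: [-0.5, 1.4, 1.3]
finger_gap: 13.1
[-0.5  1.4  1.3] [ 0.1  -0.04 -0.05]
```

```bash
python3 -m pendant '[-0.3,0,-0.3,-0.03,8, -0.2,0,-0.3,-0.03,8]'; python3 s.py
```

```text
time: 16.35
tool_pos: [529.2, -176.2, 133.0]
tcp_rot: [-179.4, -0.3, 47.2]
ft_force: [-0.2, 0.9, 1.5]
finger_gap: 13.1
[-0.2  0.9  1.5] [0.14 0.01 0.05]
```

```bash
python3 -m pendant '[-0.3,0,-0.3,-0.03,8, -0.2,0,-0.3,-0.03,8]'; python3 s.py
```

```text
time: 16.52
tool_pos: [529.1, -176.4, 133.0]
tcp_rot: [-179.4, -0.3, 43.5]
ft_force: [0.2, 0.2, 0.8]
finger_gap: 13.4
[0.2 0.2 0.8] [0.14 0.04 0.01]
```

```bash
python3 -m pendant '[-0.4,0.3,-0.5,-0.03,8, -0.3,0.3,-0.4,-0.03,8]'; python3 s.py
```

```text
time: 16.68
tool_pos: [529.0, -176.1, 132.8]
tcp_rot: [-179.5, -0.4, 39.7]
ft_force: [-0.3, 0.0, 0.7]
finger_gap: 13.1
[-0.3  0.   0.7] [-0.04 -0.04 -0.01]
```

```bash
python3 -m pendant '[-0.3,0.2,-0.3,-0.03,8, -0.2,0.2,-0.3,-0.03,8]'; python3 s.py
```

```text
time: 16.85
tool_pos: [528.9, -175.9, 132.8]
tcp_rot: [-179.6, -0.4, 35.9]
ft_force: [0.3, 0.5, 1.6]
finger_gap: 13.2
[0.3 0.5 1.6] [0.01 0.07 0.07]
```

```bash
python3 -m pendant '[-0.3,0.2,-0.3,-0.03,8, -0.2,0.2,-0.3,-0.03,8]'; python3 s.py
```

```text
time: 17.02
tool_pos: [528.0, -175.9, 131.9]
tcp_rot: [-179.6, -0.4, 32.1]
ft_force: [-0.7, -0.6, -1.8]
finger_gap: 13.1
[-0.7 -0.6 -1.8] [-0.12  0.15  0.02]
```

```bash
python3 -m pendant '[0.2,0,-0.4,0,8, 0.2,0,-0.5,0,8]'; python3 s.py
```

```text
time: 17.18
tool_pos: [528.0, -175.9, 130.8]
tcp_rot: [-179.5, -0.3, 32.0]
ft_force: [-3.2, 2.3, 7.6]
finger_gap: 13.1
[-3.2  2.3  7.6] [ 0.23  0.63 -0.01]
```

```bash
python3 -m pendant '[0,0,-0.5,0,8, 0,0,-0.5,0,8]'; python3 s.py
```

```text
time: 17.35
tool_pos: [528.0, -175.9, 130.8]
tcp_rot: [-179.5, -0.3, 32.0]
ft_force: [-3.6, 1.2, 4.4]
finger_gap: 13.3
[-3.6  1.2  4.4] [0.13 0.53 0.03]
```

```bash
python3 -m pendant '[0,0,0.2,0,8, 0,0,0,0,14, 0,0,0,0,16, 0,0,0,0,20, 0,0,0,0,30, 0,0,0,0,40, 0,0,0,0,45]'; python3 s.py; python3 snap.py scene c9; python3 snap.py side s9;python3 -c "
from h import *
crop('c9',270,190,120,130,4,'cc9.png');crop('s9',290,140,120,150,4,'cs9.png')"
```

```text
time: 17.93
tool_pos: [528.3, -176.0, 130.6]
tcp_rot: [-179.6, -0.3, 32.1]
ft_force: [0.1, -1.3, 0.0]
finger_gap: 44.7
[ 0.1 -1.3  0. ] [0.03 0.   0.01]
17.9833 [ 528.33030373 -175.99929898  130.61736142] [-179.56827284   -0.34179272   32.07156322] [ 0.44486448 -0.41181357  0.23515947] [-0.01075793 -0.02042606 -0.01680536] 45.151428136490985
18.0333 [ 528.30506301 -175.9854208   130.6203314 ] [-179.56606736   -0.33882733   32.07280886] [-0.963137    0.35859373  0.12054861] [-0.0165438   0.05576804 -0.02100983] 45.03609067246577
```

View pics/cc9.png

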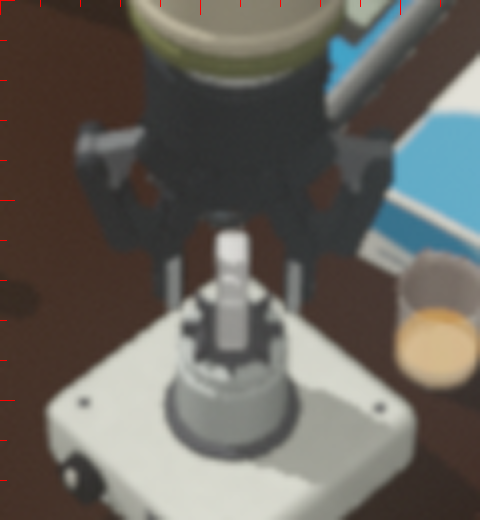

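View pics/cs9.png

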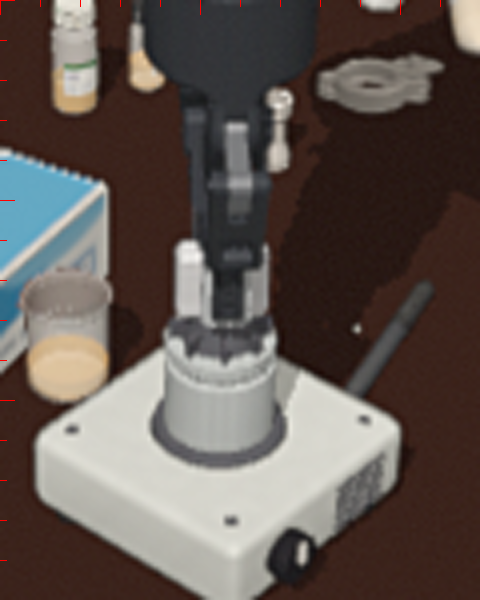

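```bash
python3 -m pendant '[0,0,5,0,45, 0,0,10,0,45, 0,0,14,0,45, 0,0,16,0,45, 0,0,16,0,45, 0,0,14,0,45, 0,0,10,0,45, 0,0,4,0,45, 0,0,0,0,45]'; python3 -m pendant '[-10,-10,3,0,60, -14,-14,3,0,60, -14,-14,3,0,60, -14,-14,3,0,60, -10,-10,0,0,60, -4,-4,0,0,60, 0,0,0,0,60, 0,0,0,0,60]';python3 snap.py wrist w10; python3 snap.py scene c10; python3 snap.py side s10;python3 -c "
from h import *
crop('c10',270,220,120,120,5,'cc10.png');crop('s10',290,170,120,120,5,'cs10.png')"
```

```text
time: 18.78
tool_pos: [527.9, -175.8, 229.1]
tcp_rot: [-179.6, -0.4, 32.1]
ft_force: [0.6, 0.3, 0.3]
finger_gap: 45.3
time: 19.45
tool_pos: [454.3, -244.9, 237.1]
tcp_rot: [-179.3, -0.2, 32.1]
ft_force: [0.3, 1.0, -0.1]
finger_gap: 59.8
19.5 [ 454.45502482 -244.70907103  237.02533684] [-1.79285650e+02 -1.52548701e-01  3.21542672e+01] [ 0.41391335  0.26257855 -0.63988029] [-0.03746368  0.00477854 -0.01065998] 60.32199972401787
19.55 [ 454.82066781 -244.42727241  237.17711191] [-1.79296579e+02 -1.68166616e-01  3.21928935e+01] [-0.38985955 -0.47832974 -0.60596004] [ 0.05594084  0.00678982 -0.0103786 ] 60.28160468666665
19.6 [ 455.05741501 -244.27449453  237.29911564] [-1.79306886e+02 -1.75899862e-01  3.22213834e+01] [-0.20428977  0.33629741 -0.1658778 ] [-0.04199207  0.01343003 -0.0608751 ] 60.140141258411404
```

View pics/cc10.png

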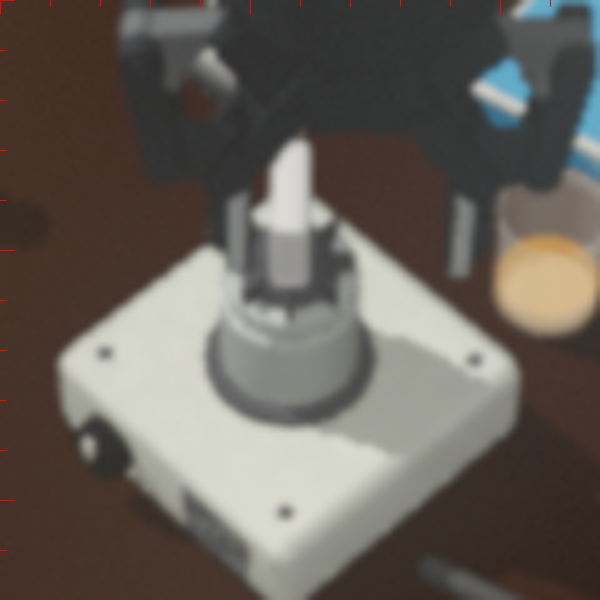

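View pics/cs10.png

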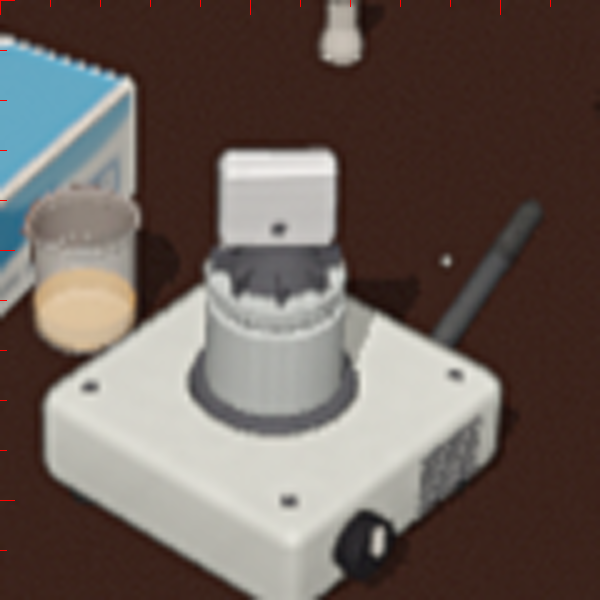

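View pics/w10.png

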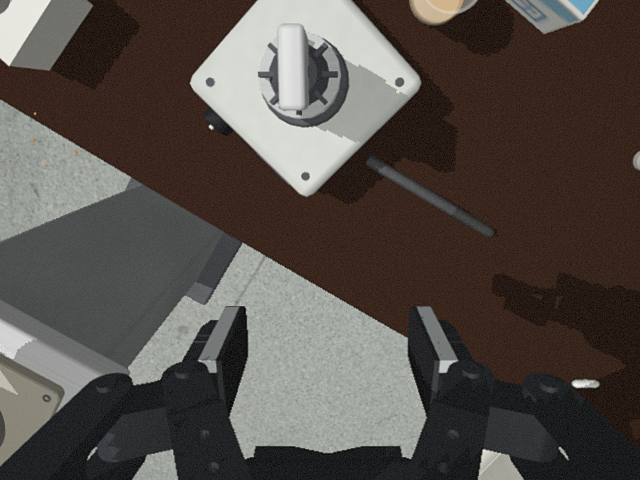

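View pics/s10.png

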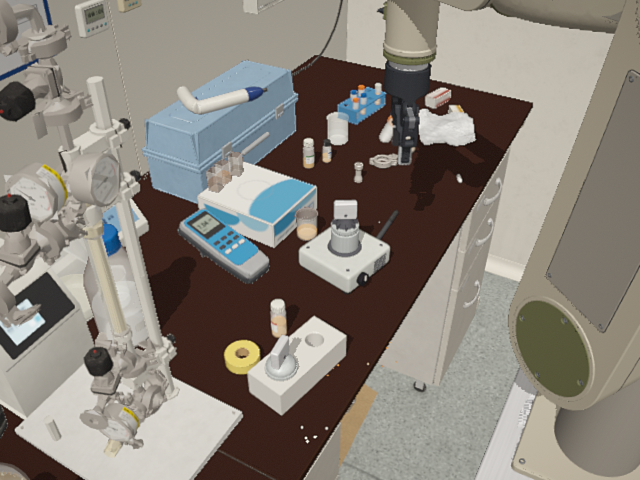

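```bash
python3 -c "
from h import *
crop('w10',245,10,115,125,5,'cw10.png')"
```

```text
(no output)
```

View pics/cw10.png

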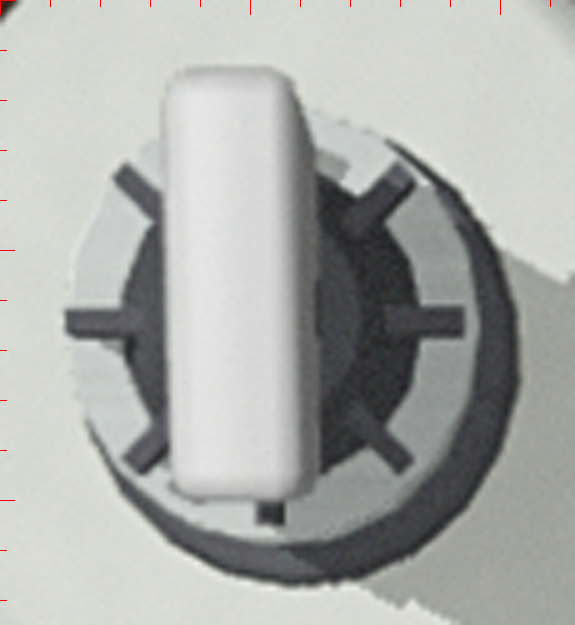

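Run:
```python
from h import *
np.set_printoptions(precision=1,suppress=True)
w,s,c=load("w10"),load("s10"),load("c10")
f=lambda u,v,z:plane(w,245+u/5,10+v/5,z)
for z in (156,163):
    print(z,np.linalg.norm(f(225,68,z)-f(240,497,z)),f(233,283,z))
print(f(270,325,106),"flange L-R",np.linalg.norm(f(70,320,106)-f(475,320,106)))
print(tri((w,291.6,66.6),(s,345.6,202)))
# side-camera check: bar top-front edge relative to collar rim in s: predicted pixel of bar top at each height using same collar correction
s0=load("side0")
r=np.array(proj(s0,(528.3,-176.2,100)));print("rim pred",r,"seen (345.4,227)")
for z in (156,163): print(z,np.array(proj(s,(528.3,-176.2,z)))+np.array([345.4,227])-r)
```

```text
156 41.063409856452985 [ 528.8 -176.9  156. ]
163 39.78208357362723 [ 528.6 -177.8  163. ]
[ 528.4 -176.9  106. ] flange L-R 50.31165320086521
(array([ 527.7, -177. ,  152.9]), [1.2, 1.2])
rim pred [343.8 225.1] seen (345.4,227)
156 [346.1 202.6]
163 [346.2 199.5]
```

```bash
python3 -c "
from bench import job;print(job.hand_in())"
```

```text
the job is handed in; nothing more can be done
None
```

The finned rotor is in the mill with its cross key in the drive and its flange down on the collar. I handed the job in at about 19.6 s of robot time.

- **Fitting:** I lowered the shank into the collar and pressed with about 3–4 N. I turned the rotor until the pressure vanished, at a tool yaw of about 32°, and stopped turning there. I then lowered it onto the rim, released it and backed the arm away.
- **Final checks:**
  - **Height:** the side view put the grip bar's top at row 202. Row 202.6 is expected if seated and 199.5 if it were still standing on the drive. Lowering after the drop met a firm stop at tool height 130.8 mm, against about 130.6 mm expected.
  - **Upright:** the centres of the flange and bar top agree to within about 0.5 mm.
  - **Other objects:** in the last pictures, the smooth rotor, beaker, vial, marker and tape roll look to be where they started. I checked this by eye, not by measurement.
- **What disagreed:**
  - Marks I took for the slot ends, seen down the bore at about 79°, were not the slot. The rotor did not drop there even once centred, so I felt for the slot.
  - My first camera estimate of the collar centre was about 1 mm off, and the shank touched the bore wall with a few newtons until I centred it by touch.
  - The tool leaned about 1.5° while carrying the rotor, but only about 0.5° by the time it seated.
  - A two-view triangulation of the bar's top gave 153 mm instead of 156 mm. It read low there, as it did for most of the other heights I measured.

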